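# Shut and latch the drawer of finished tap handles

## Robot

A 6-joint arm with a two-finger parallel gripper is mounted at the origin on the work surface. World frame = base frame: x ahead of the robot, y to its left, z up, the work surface at z = 0. Lengths are in m, angles in rad, forces in N, time in s.
With the tool pointing down it reaches from about 0.275 to 1 m from the base axis. Payload 8.4 kg.
Tool frame: the origin (TCP) lies on the centre line of the jaws, within the pads' length; the fingertips stand 17 mm ahead of it and the grasp point (between the pads) lies 2 mm behind it (bot.tcp_to_tips is the z of the fingertips in the tool frame, in m); z points along the fingers, y is the line along which they close (so a half turn about z gives the same grasp; the last joint's range is limited). The gripper opens to 85 mm and grips with 20 to 120 N. Pads are 22 mm wide; open, the fingers measure 114 mm over their backs; the gripper's body (76 mm by 85 mm) begins 54 mm behind the grasp point. The pads swing forward as they close: fully open they stand 13 mm farther back than shut.
Start: joints at [1.274, 0.353, 1.633, -0, 1.155, -0.002], TCP at [0.182, 0.598, 0.248] pointing down, gripper open.
Joint ranges: [-2.63, 2.63], [-0.92, 2.1], [0.06, 2.66], [-1.3, 4.44], [0, 2.69], [-3.02, 3.02]. Speed limits (rad/s): [2.22, 2.22, 2.79, 3.14, 3.14, 3.14].

## Interface

Orientations are given as a unit quaternion [x, y, z, w].
In Python, from workcell import bot, hand, kinematics, get_obs, vision, hand_in gives the robot as it stands. The module is installed in compiled form; this text tells all that it offers. Calls block until the motion is done:
- bot.reach(position, orientation): joint-space move of the TCP to a pose.
- bot.servo_line(position, ori=None, velocity=0.15): straight line of the TCP; ori=None keeps the orientation; velocity is the mean speed in m/s.
- bot.goto_joints(angles): joint-space move.
- hand.move_gripper(opening, strength=None): finger opening in m; strength is the grip in N (None keeps the last); returns when the fingers have stopped.
- bot.dwell(seconds).
- kinematics.solve_ik(position, orientation): joint angles nearest the present ones, or None.
- get_obs(): the state.
- vision.read_camera(name): name is "scene" or "top" or "wrist"; returns a dict with "frame" (480x640x3 uint8, red, green, blue), "intrinsics" (3x3 intrinsics, pixels), "view" (4x4, takes a point from world to camera coordinates). Camera axes: x right, y down, z forward; pixel columns grow to the right and rows downward; lengths in m; the calibration is good to about 2 mm. A picture is of the moment at which its call begins. There is no depth.
A pose or a line that the arm cannot do raises bot.IKError and nothing moves.
- hand_in(): hands the job in; it is judged then, once.
The state is a dict: "time_s": time; "joint_pos": joint angles; "joint_vel": joint speeds; "joint_efforts": joint torques, N m; "position": TCP position; "orientation": TCP orientation; "wrist_force": force on the tool from outside, world axes, zero at the start; "ft_torque": the same for the moment, N m; "gripper_width": finger opening in m; "grip_force": force on a finger pad.
Only numpy, scipy, OpenCV 4.12 (cv2) and the standard library are available. Lean on these libraries where they do the work, as an engineer would, in place of code of your own. Each camera call takes 0.05 s, during which the arm holds its last target. There are 200 camera calls.

## Task

Two small drawer units stand on the inspection bench with their drawers open: with your fingertips, gently push fully shut the drawer that has the two tap handles in it, and only then push that unit's sliding latch all the way across in front of it. Do not touch or lift the tap handles, and leave the empty drawer open and its latch, the loose handle on the cardboard, the bottle and the red bin as they are.

Things in the scene. Friction and masses are not known exactly. Their poses are not given: they have to be found in the camera images.
- stock: stocked unit (two tap handles in its drawer); fixed: green painted metal case 220 deep (x) x 190 wide (y) x 110 mm high with one grey drawer, sliding out to the unit's own -x (to the robot). Origin: centre of its underside; x points from drawer front to case back, y left, z up. The case's front plane is 110 mm before the origin. Side posts 30 mm wide. On the roof a steel latch slides along y
- stock_drawer (a joint): how far the stocked drawer is out, m: 0 = shut and flush, where it meets a stop; starts 0.07 to 0.105. It slides with about 2 N of friction plus light damping and stays where it is left
- stock_front (a point): middle of the upper edge of the outer face of the stocked drawer's front (94 mm above the bench); moves with the drawer. The front is 126 wide (centred) x 82 high (12 to 94 mm above the bench), 12 thick; shut, its outer face lies in the case's front plane. A 60 mm wide, 6 mm thick pull lip juts 14 mm out of it, 22 mm above the bench; above that it is flat. Drawer sides are 45 mm high
- stock_floor (a point): middle of the stocked drawer's inner floor, 95 mm behind the outer face of its front and 18 mm above the bench; axes as the unit's. The inside reaches 83 mm forward, 82 mm back and 55 mm to each side of it
- stock_latch (a joint): how far the stocked unit's latch is across, m: starts 0 to 0.005 (parked before the left post, clear of the drawer), 0.05 = fully across at its stop; it slides to the unit's own -y (to the right, seen from the robot) with about 2 N of friction and stays where it is left
- empty: the other unit, same in every respect but with an empty drawer; its drawer stands open too. Which of the two units is on the left changes
- empty_drawer (a joint): how far the empty drawer is out, m (0 = shut); to be left as it is
- empty_front (a point): middle of the upper edge of the outer face of the empty drawer's front
- empty_latch (a joint): how far the empty unit's latch is across, m; to be left as it is
- tap_a: bright metal tap handle, loose: round cap 44 mm across and 36 mm high with an 11 mm thick lever that sticks out to 50 mm from the middle along its own +x, about 40 mm high in all, 0.1 to 0.2 kg; origin at the middle of its underside; lies in the stocked drawer
- tap_b: bright metal tap handle, loose: round cap 44 mm across and 36 mm high with an 11 mm thick lever that sticks out to 50 mm from the middle along its own +x, about 40 mm high in all, 0.1 to 0.2 kg; origin at the middle of its underside; lies in the stocked drawer
- tap_loose: bright metal tap handle, loose: round cap 44 mm across and 36 mm high with an 11 mm thick lever that sticks out to 50 mm from the middle along its own +x, about 40 mm high in all, 0.1 to 0.2 kg; origin at the middle of its underside; stands on a 5 mm cardboard pad (150 x 220 mm) between the units and the robot
- cleaner: white bottle, 60 mm across and 150 mm high, loose, standing at the right end of the work; origin at the middle of its underside
- bin: red open plastic bin 130 x 100 x 70 mm, loose, at the left end of the work; origin at the middle of its underside
- stock_tab (a point): middle of the top of the latch's push tab, a steel block 26 (x) x 12 mm (y), top 142 mm above the bench, on a 24 mm wide sled whose top is at 116 mm. It is 41 mm behind the front plane; at joint value 0, 80 mm left (+y) of the unit's middle. A 22 mm wide tongue of the latch hangs 4 to 8 mm before the front plane, down to 86 mm above the bench: across, it bars the drawer
Mind the look-alikes: they are no part of the job. Leave any black look-alike of the tap_b alone.

How it is judged:
On the way, in this order (a step that is already met when the one before it is completed fails the run):
1. the stocked drawer is pushed shut (within 5 mm) (value of joint stock_drawer below 0.005 m), for 0.2 s.
2. its latch is pushed across (at least 42 of its 50 mm) (value of joint stock_latch above 0.042 m), for 0.2 s.
At the end, for the whole second after the job is handed in: The stocked drawer is within 5 mm of shut with both tap handles lying still in it, its latch is at least 42 mm across, the empty drawer is within 10 mm of where it started and its latch still parked (below 20 mm) (value of joint stock_drawer below 0.005 m and value of joint stock_latch above 0.042 m and distance of empty_front from where it was at the start of the episode below 0.01 m and value of joint empty_latch below 0.02 m and height (world z) of each of tap_a, tap_b below 0.04 m and linear speed of each of tap_a, tap_b below 0.02 m/s and x of tap_a in the frame of stock_floor between -0.085 and 0.085 m and y of tap_a in the frame of stock_floor between -0.06 and 0.06 m and x of tap_b in the frame of stock_floor between -0.085 and 0.085 m and y of tap_b in the frame of stock_floor between -0.06 and 0.06 m); the robot touches nothing.
It fails at once if the stocked unit's latch is pushed across (beyond 20 mm) while its drawer is more than 10 mm open (value of joint stock_latch above 0.02 m and value of joint stock_drawer above 0.01 m).
It fails at once if the stocked drawer is slammed (closing faster than 0.3 m/s) (velocity of joint stock_drawer below -0.3 m/s).
It fails at once if a tap handle in the drawer is touched by the robot (over 0.5 N) or lifted (more than 25 mm off the drawer floor) (contact force between any of tap_a, tap_b and the fingers above 0.5 N or contact force between any of tap_a, tap_b and the arm above 0.5 N or height (world z) of any of tap_a, tap_b above 0.043 m).
It fails at once if the empty drawer is moved by more than 10 mm or its latch pushed beyond 20 mm (distance of empty_front from where it was at the start of the episode above 0.01 m or value of joint empty_latch above 0.02 m).
It fails at once if the loose handle, the bottle or the bin is moved by more than 15 mm (distance of any of tap_loose, cleaner, bin from where it was at the start of the episode above 0.015 m).
It also fails if it takes over 48 s, if anything falls off the work surface, if the arm or the gripper's body presses on something with over 40 N, if the wrist force passes 120 N, or if a joint passes its speed limit or range.

## Working session

There is one attempt and no reset: what is moved stays moved. The work goes in short steps, each a Python script; the robot and the scene stay as the last script left them, time stands still between calls to the robot, and variables do not carry over. Pictures are saved under pics/ and viewed, at most 10 in all, crops included, and the job is handed in when it is done.

```bash
mkdir -p pics; python3 - <<'E'
from workcell import *
import cv2
for n in("scene","top"):
    c=vision.read_camera(n); cv2.imwrite(f"pics/{n}0.png",c["frame"][:,:,::-1]); print(n,c["intrinsics"].round(1).tolist(),c["view"].round(3).tolist())
print(get_obs()["time_s"],get_obs()["orientation"],bot.tcp_to_tips)
E
```

```text
scene [[573.7, 0.0, 318.9], [0.0, 573.7, 235.3], [0.0, 0.0, 1.0]] [[0.402, 0.916, -0.018, -0.234], [0.727, -0.331, -0.602, -0.312], [-0.557, 0.229, -0.798, 1.707], [0.0, 0.0, 0.0, 1.0]]
top [[592.9, 0.0, 316.9], [0.0, 592.9, 230.2], [0.0, 0.0, 1.0]] [[0.03, -0.999, 0.01, -0.015], [-0.984, -0.031, -0.176, 0.534], [0.177, -0.005, -0.984, 1.61], [0.0, 0.0, 0.0, 1.0]]
0.1 [ 1.46873794e-01  9.89155045e-01 -6.14557203e-04 -9.41358715e-05] 0.017
```

View pics/scene0.png

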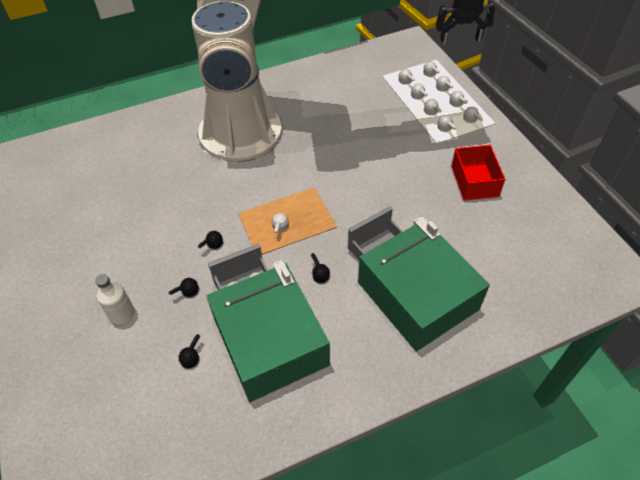

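View pics/top0.png

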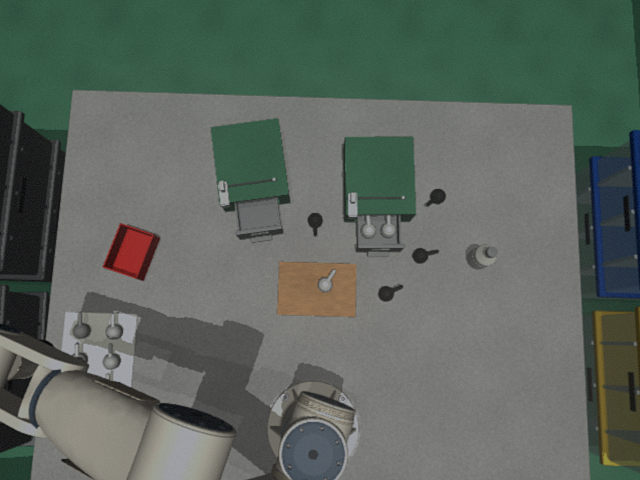

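The top view shows two drawer units. The left one, around (250,170), has an empty drawer. The right one, around (380,180), has two bright handles in its drawer at (369,230) and (389,229), so it's the stocked unit. Its latch tab is near (352,200). The black look-alikes at (315,220), (437,196), (420,255) and (387,293) aren't part of the job. I'll confirm this in an enlarged crop.

```bash
python3 - <<'E'
import cv2,numpy as np
t=cv2.imread("pics/top0.png")[125:265,330:430]; s=cv2.imread("pics/scene0.png")[235:335,200:300]
t=cv2.resize(t,None,fx=4,fy=4,interpolation=cv2.INTER_CUBIC); s=cv2.resize(s,None,fx=4,fy=4,interpolation=cv2.INTER_CUBIC)
o=np.zeros((560,800,3),np.uint8); o[:,:400]=t; o[:400,400:]=s; cv2.imwrite("pics/crop.png",o)
E
```

```text
(no output)
```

View pics/crop.png

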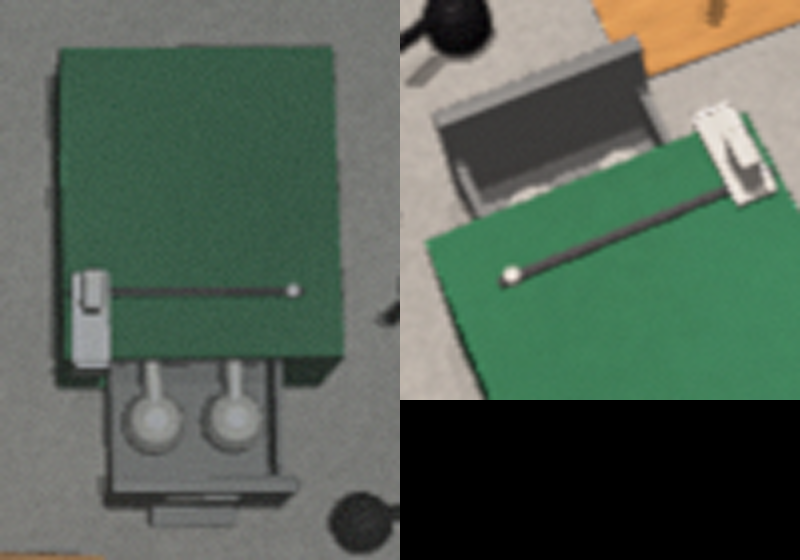

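The crop confirms that the right unit's drawer holds two bright handles. Next I'll triangulate the front edge and roof corners.

```bash
cat > h.py <<'E'
from workcell import *
import numpy as np,cv2
def P(n):
    c=vision.read_camera(n); return c["intrinsics"]@c["view"][:3]
def tri(a,A,b,B):
    X=cv2.triangulatePoints(A,B,np.array(a,float),np.array(b,float)).ravel(); return X[:3]/X[3]
def onz(p,M,z):
    H=M[:,[0,1,3]].copy(); H[:,2]+=M[:,2]*z; q=np.linalg.solve(H,[*p,1]); return q[:2]/q[2]
E
python3 - <<'E'
from h import *
T,S=P("top"),P("scene")
for n,t,s in [("frontL",(355.75,247.7),(259.5,245)),("frontR",(404.25,247.3),(208.5,264.5)),("roofFR",(415.75,214.25),(207,295)),("roofFL",(344.5,215.5),(287,263))]:
    print(n,tri(t,T,s,S).round(3))
for n,t,z in [("frontL",(355.75,247.7),.094),("frontR",(404.25,247.3),.094),("BL",(345.5,137),.11),("BR",(413,136.5),.11),("FR",(415.75,214.25),.11),("FL",(344.5,215.5),.11),("tab",(352.75,197),.142)]: print(n,onz(t,T,z).round(3))
E
```

```text
frontL [ 0.482 -0.106  0.084]
frontR [ 0.488 -0.235  0.088]
roofFR [ 0.577 -0.262  0.107]
roofFL [ 0.568 -0.071  0.102]
frontL [ 0.481 -0.104]
frontR [ 0.486 -0.236]
BL [ 0.788 -0.069]
BR [ 0.795 -0.256]
FR [ 0.575 -0.264]
FL [ 0.566 -0.071]
tab [ 0.61  -0.091]
```

```bash
cat >> h.py <<'E'
yaw=0.035; ux=np.array([np.cos(yaw),np.sin(yaw)]); uy=np.array([-ux[1],ux[0]]); F=np.array([.571,-.168])
def W(x,y,z): return [*(F+x*ux+y*uy),z]   # unit axes, from front plane middle
def Q(a=0): a=a+yaw; return [np.cos(a/2),np.sin(a/2),0.,0.]
def st():
    o=get_obs(); d=np.array(o["position"][:2])-F
    return "t %.1f u=(%.4f %.4f) z %.3f f %s"%(o["time_s"],d@ux,d@uy,o["position"][2],np.round(o["wrist_force"],1))
def fu(v): return float(np.array(get_obs()["wrist_force"][:2])@v)
E
python3 - <<'E'
from h import *
hand.move_gripper(0.0,40)
for a in (0,np.pi): print(a,kinematics.solve_ik(W(-.14,0,.2),Q(a)))
a=min((0,np.pi),key=lambda a:abs((kinematics.solve_ik(W(-.14,0,.2),Q(a))or[9]*6)[5]))
bot.reach(W(-.14,0,.2),Q(a)); print(a,st())
bot.servo_line(W(-.14,0,.087),velocity=.08); print(st())
c=vision.read_camera("scene"); cv2.imwrite("pics/s1.png",cv2.resize(c["frame"][190:340,170:330,::-1],None,fx=4,fy=4))
E
```

```text
0 [-3.84664846e-01  1.60884209e-01  2.01439817e+00 -4.44089210e-16
  9.66310275e-01  1.15113148e+00]
3.141592653589793 [-3.84664846e-01  1.60884209e-01  2.01439817e+00 -4.44089210e-16
  9.66310275e-01 -1.99046117e+00]Traceback (most recent call last):
  File "<stdin>", line 4, in <module>
  File "<stdin>", line 4, in <lambda>
ValueError: The truth value of an array with more than one element is ambiguous. Use a.any() or a.all()
```

```bash
python3 - <<'E'
from h import *
bot.reach(W(-.14,0,.2),Q(0)); print(st())
bot.servo_line(W(-.14,0,.087),velocity=.08); print(st())
c=vision.read_camera("scene"); cv2.imwrite("pics/s1.png",cv2.resize(c["frame"][190:340,170:330,::-1],None,fx=4,fy=4))
E
```

```text
t 3.8 u=(-0.1397 0.0004) z 0.200 f [-0.6 -0.1  0.6]
t 5.4 u=(-0.1397 -0.0002) z 0.087 f [-0.3 -0.2  0.4]
```

View pics/s1.png

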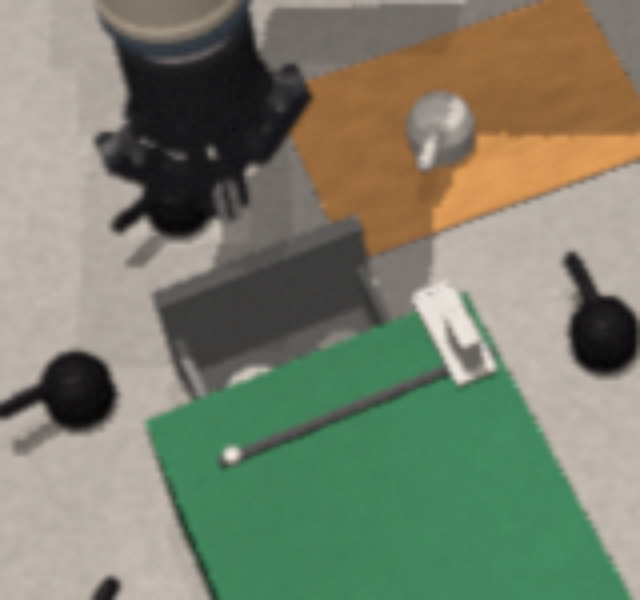

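The closed fingertips, at about (230,205) in the crop, stand in front of the drawer front and clear of everything. I'll push now, watching the force.

```bash
python3 - <<'E'
from h import *
bot.servo_line(W(-.02,0,.087),velocity=.04); print(st())
f0=fu(ux); x=-.02
while x<.012:
    x+=.002; bot.servo_line(W(x,0,.087),velocity=.02); print(round(x,3),round(fu(ux),1))
    if fu(ux)<-12: break
bot.dwell(.3); print(st())
c=vision.read_camera("scene"); cv2.imwrite("pics/s2.png",cv2.resize(c["frame"][190:340,170:330,::-1],None,fx=4,fy=4))
E
```

```text
t 8.6 u=(-0.0201 -0.0000) z 0.087 f [-2.6  0.3 -1.2]
-0.018 -0.2
-0.016 0.6
-0.014 0.0
-0.012 -0.1
-0.01 -0.6
-0.008 -6.7
-0.006 -13.0
t 10.6 u=(-0.0098 0.0009) z 0.086 f [-13.3  -1.1   3.3]
```

View pics/s2.png

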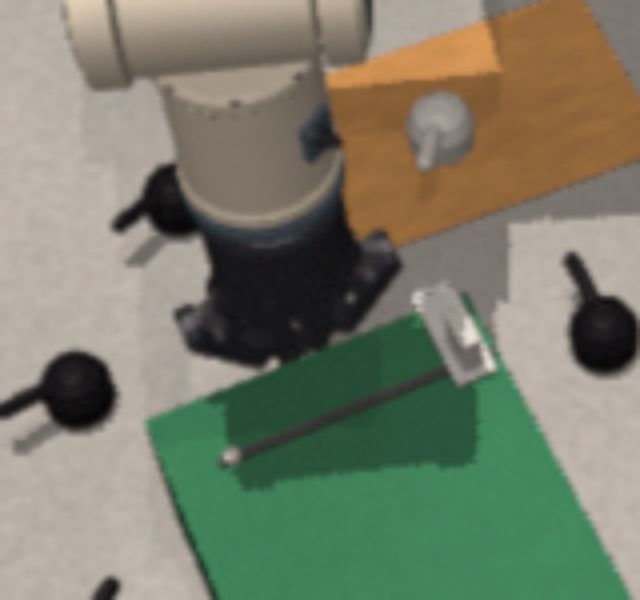

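The push met the stop with the TCP 9.8 mm before the front plane, about half a pad width, so the drawer is flush. Next I'll back off, look, and go over to the left of the tab.

```bash
python3 - <<'E'
from h import *
bot.servo_line(W(-.05,0,.087),velocity=.06)
bot.servo_line(W(-.05,.04,.2),velocity=.12)
bot.servo_line(W(.041,.135,.2),velocity=.12); print(st())
ims=[cv2.resize(vision.read_camera("scene")["frame"][200:320,180:330,::-1],(400,320)),cv2.resize(vision.read_camera("wrist")["frame"][:,:,::-1],(400,320))]
cv2.imwrite("pics/s3.png",np.hstack(ims))
E
```

```text
t 14.0 u=(0.0405 0.1345) z 0.200 f [-0.1 -0.5  0.1]
```

View pics/s3.png

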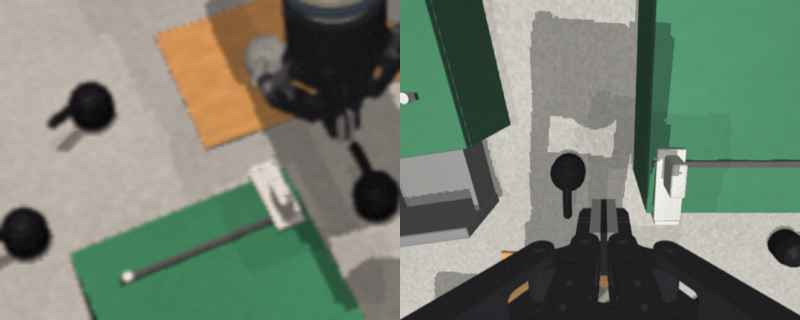

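The drawer is flush, the latch is still parked with its tab near (672,172) in the wrist view, and the fingers are clear to its left. Now I'll go down and push the latch across.

```bash
python3 - <<'E'
from h import *
bot.servo_line(W(.041,.135,.143),velocity=.08); print(st())
y=.135; 
while y>.025:
    y-=.010 if y>.068 else .002; bot.servo_line(W(.041,y,.143),velocity=.04); f=fu(uy); print(round(y,3),round(f,1))
    if abs(f)>12: break
bot.dwell(.3); print(st())
bot.servo_line(W(.041,y+.03,.143),velocity=.06)
bot.servo_line(W(.02,y+.06,.25),velocity=.12)
bot.servo_line(W(-.1,y+.06,.25),velocity=.12)
print(st())
ims=[cv2.resize(vision.read_camera("scene")["frame"][200:320,180:330,::-1],(400,320)),cv2.resize(vision.read_camera("wrist")["frame"][:,:,::-1],(400,320))]
cv2.imwrite("pics/s4.png",np.hstack(ims))
E
```

```text
t 14.9 u=(0.0413 0.1350) z 0.143 f [-0.2  0.1  0.1]
0.125 0.7
0.115 0.7
0.105 0.3
0.095 -0.1
0.085 0.5
0.075 -0.5
0.065 -0.1
0.063 0.0
0.061 1.4
0.059 1.5
0.057 0.6
0.055 0.8
0.053 0.1
0.051 1.0
0.049 8.5
0.047 15.7
t 20.3 u=(0.0410 0.0498) z 0.143 f [ 0.5 16.6  2.8]
t 23.2 u=(-0.0993 0.1070) z 0.250 f [-0.2  0.4 -0.7]
```

View pics/s4.png

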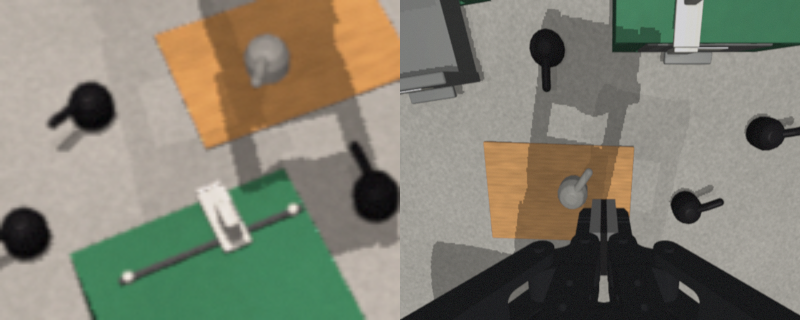

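The latch moved about 50 mm and hit its stop where predicted. The drawer is flush, and the loose handle and the other things look undisturbed.

```bash
python3 -c "
from workcell import *
print(hand_in())"
```

```text
the job is handed in; nothing more can be done
None
```

I handed the job in: the stocked drawer was pushed shut to its stop, then its latch was pushed about 50 mm across to its stop, with nothing else visibly moved; the hand-in returned no verdict.

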